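# Set a stretcher bar in the drilling jig and hold the drill guide out at the mark

### The arm

A 7-joint arm with a two-finger parallel gripper is mounted at the origin on the work surface. World frame = base frame: x ahead of the robot, y to its left, z up, the work surface at z = 0. Lengths are in m, angles in rad, forces in N, time in s.
With the tool pointing down it reaches from about 0.4 to 0.9 m from the base axis. Payload 5.6 kg.
Tool frame: the origin (TCP) lies midway between the tips of the shut fingers; the grasp point (between the pads) lies 19 mm behind it; z points along the fingers, y is the direction in which the jaws open and shut (so a half turn about z gives the same grasp; the last joint's range is limited). The gripper opens to 92 mm and grips with 3 to 60 N. Pads are 20 mm wide; open, the fingers measure 128 mm over their backs; the gripper's body (75 mm by 189 mm) begins 69 mm behind the grasp point.
Start: joints at [1.146, 0.468, -0.012, 1.603, 0.006, 1.071, -0.056], TCP at [0.242, -0.603, 0.178] pointing down, gripper open.
Joint ranges: [-2.53, 2.53], [-0.31, 2.02], [-1.57, 1.55], [0.28, 2.44], [-1.29, 4.43], [0.15, 1.84], [-2.92, 2.92]. Speed limits (rad/s): [2.57, 2.57, 3.14, 3.14, 3.14, 3.14, 3.14].

### API

Orientations are given as a unit quaternion [x, y, z, w].
In Python, from bench import r, vision gives the robot as it stands.
- The arm moves only by the tool send_rows, never from a script. Its argument "moves" is one flat list of numbers, 7 for each row, row after row: the shift along the tool's x, y, z in m, then the turn, a rotation vector about the tool's x, y, z in degrees, then the opening, from -1 (shut) to 1 (fully open). In form: [tx, ty, tz, ax, ay, az, grip, tx, ty, tz, ax, ay, az, grip, ...]. A call has 1 to 20 rows; each row is the pose to reach, as a shift and turn from the pose measured when the call began, along the tool's axes at that moment; what a row does not reach only later rows make up. A row lasts 1/8 s, in which the tool goes at most 62.5 mm and 10.7 degrees, less where a joint would pass 70% of its speed; a pose out of reach is approached as far as the arm can. A call with a gripper value outside its range is refused whole. The fingers move at their own pace and stop on an object; "grip_force" is the grip in N (left out, the last holds). Time passes only in rows, so rows that repeat a pose let the fingers close. It gives the time, the measured TCP pose, the force and the opening at its end, in the units of the state.
- r.sense(): the state, without advancing time (a new reading comes with each control period).
- vision.camera(name): name is "scene" or "top" or "wrist"; returns a dict with "pixels" (420x560x3 uint8, red, green, blue), "z_map" (420x560 float32, m along the optical axis (not along the pixel's ray), 0 where there is no reading), "camera_matrix" (3x3 intrinsics, pixels), "position" and "rotation" of the camera in the world; the wrist camera has in their place "hand_eye" (4x4, takes a point from camera to tool coordinates, whose origin is the TCP and whose axes are the flange's). Camera axes: x right, y down, z forward; pixel columns grow to the right and rows downward; lengths in m; the calibration is good to about 2 mm. A picture is of the moment at which its call begins: read the wrist's pose just before it.
- r.hand_in(): hands the job in, once; it reports no verdict.
The state is a dict: "time_s": time; "q": joint angles; "qvel": joint speeds; "effort": joint torques, N m; "position": TCP position; "tool_rot": TCP orientation; "contact_force": force on the tool from outside, world axes, zero at the start; "ft_torque": the same for the moment, N m; "gripper_width": finger opening in m.
Only numpy, scipy, OpenCV 4.12 (cv2) and the standard library are available. Lean on these libraries where they do the work, as an engineer would, in place of code of your own. Each camera call takes 0.05 s, during which the arm holds its last target.

### The job

Get the canvas stretcher bar ready for drilling: push it flush into the jig's fence corner, with its beaded long edge against the back fence and its plain end against the side fence. Then pull the spring-return drill guide out towards you by its upright handle until its pointer stands level with the line on the mark plate, and keep it there: finish while still holding the handle, since the guide springs back if let go. The bar must stay flush, and the glue bottle, tape roll and tin beside the jig must be left alone.

Things in the scene. Friction and masses are not known exactly. Their poses are not given: they have to be found in the camera images.
- jig: Drilling jig fixed to the bench. Grey laminated base board, top 18 mm above the bench, x -195 to +175, y -275 to +55 mm. Origin: bench plane, below the inner fence corner; x away from the robot, y left, z up. Behind the back fence: two aluminium rails (x 75 to 174, y -32 to -108 mm, top 62 mm above the bench) and right of them a wooden ledge for the mark plate, top 48 mm.
- fence_corner (a point): Inner corner of the two fences, on the base's top; axes as the jig's. The back fence is a wooden strip 20 mm high along y, inner face at jig x = 0, y +22 to -248 mm. The side fence is a like strip along x, inner face at jig y = 0, x 0 to -125 mm.
- bar: Loose pale wood stretcher bar (60 to 130 g) on the base: rail 50 (x) by 140 (y) by 18 mm high, raised bead 10 wide, 5 high along its far (+x) edge; from its right (-y) end a tenon 20 wide, 8 thick (5 to 13 above the underside) sticks out 26 mm; left end plain. Origin: centre of the rail's underside. Starts 40 to 85 mm short of the corner, turned up to 0.3 rad; seated at jig x = -25, y = -70 mm.
- bar_corner (a point): Lower corner of the bar between the beaded long edge and the plain end; meets the fence corner when the bar is seated.
- guide: Sliding drill guide: steel tongue 160 x 34 x 8 mm, underside 46 mm above the bench (clears the seated bar), with a drill bush near its front and an upright handle. Slides 0 to 85 mm along jig -x (to the robot); a spring draws it home: about 3 N at home, 90 N/m more (11 N fully out). At home its axes and origin coincide with the jig's.
- handle (a point): Centre of the guide's handle: an upright black round grip, 24 mm in diameter, standing from 54 to 96 mm above the bench; this point is 78 mm above the bench. At home it is at x = 45, y = -70 mm of the jig. Nothing higher than 62 mm stands within 50 mm of it.
- pointer (a point): Tip of the guide's pointer, a thin dark steel bar 5 mm wide lying along the jig's y at 63 mm above the bench, reaching out over the right guide rail; at home at x = 140, y = -130 mm of the jig. It moves with the guide.
- mark: Mark plate: fixed brass block 14 (x) by 16 mm (y), top 66 mm above the bench, a dark line along y in the middle of its top. Origin: bench plane, below the line; axes as the jig's. It stands at jig x = 75 to 105, y = -140 mm, so the pointer must come 35 to 65 mm towards the robot. The pointer passes close by its left side; the block does not stop it.
- glue: Bystander: white glue bottle, 56 mm in diameter, 130 mm high, standing on the bench left of the jig. Origin: centre of its underside.
- tape: Bystander: roll of paper tape, 96 mm in diameter, 24 mm high, lying flat on the bench right of the jig. Origin: centre of its underside.
- tin: Bystander: tin, 74 mm in diameter, 100 mm high, standing on the bench left of the jig. Origin: centre of its underside.
There are look-alikes about, which are no part of the job. There is more than one size of the bar; the one meant has the size given above.

How it is judged:
On the way, in this order (a step that is already met when the one before it is completed fails the run):
1. the bar is flush in the fence corner while the guide is still home (distance between bar_corner and fence_corner below 0.004 m and angle between the x axis of bar and the x axis of jig, either way round below 0.03 rad and horizontal distance between guide and jig below 0.01 m), for 0.3 s.
2. the guide's pointer is held level with the mark line (x of pointer in the frame of mark between -0.006 and 0.006 m and contact force between the fingers and guide above 1.5 N), for 0.3 s.
At the end, for the whole second after the job is handed in: The gripper still holds the guide (fingers bear on it with more than 1.5 N, and the bar does not prop it), its pointer within 6 mm of the mark line along the slide, and the bar is still flush: its corner within 4 mm of the fence corner, square within 0.03 rad (all of step 2 and contact force between guide and bar below 0.5 N and distance between bar_corner and fence_corner below 0.004 m and angle between the x axis of bar and the x axis of jig, either way round below 0.03 rad); the arm keeps its last pose, push and grip.
It fails at once if a bystander (glue bottle, tape roll or tin) is shifted by more than 15 mm or tipped (distance of any of glue, tape, tin from where it was at the start of the episode above 0.015 m or angle between any of glue, tin's own z axis and vertical above 0.3 rad).
It also fails if it takes over 64 s, if anything falls off the work surface, if the arm or the gripper's body presses on something with over 40 N, if the wrist force passes 120 N, or if a joint passes its speed limit or range.

## Working session

There is one attempt and no reset: what is moved stays moved. The work goes in short steps, Python scripts to look and compute and a tool call to move; the robot and the scene stay as the last step left them, time stands still between calls to the robot, and variables do not carry over. Pictures are saved under pics/ and viewed, and the job is handed in when it is done.

Besides the shell and the picture viewer there is one more tool, called after "Call:" as name(argument=value, ...), one argument or row to a line, values as JSON. send_rows: Moves the arm, as the interface text tells. Its arguments: {"type":"object","properties":{"moves":{"type":"array","items":{"type":"number"}},"grip_force":{"type":"number"}},"required":["moves"]}

```bash
ls; mkdir -p pics; cat > h.py <<'E'
import numpy as np, cv2
from bench import r, vision
def shot(name,fn=None):
    s=r.sense(); c=vision.camera(name)
    if fn: cv2.imwrite('pics/'+fn,c['pixels'][:,:,::-1])
    return s,c
E
python3 - <<'E'
from h import *
s,c=shot('top','top0.png'); print(s)
print(c['position'],c['rotation'],c['camera_matrix'])
np.savez('top0.npz',**c)
s,c=shot('scene','scene0.png');print(c['position'],c['rotation'],c['camera_matrix'])
np.savez('scene0.npz',**c)
E
```

```text
pics
{'time_s': 0.0, 'q': array([ 1.14601213,  0.46839377, -0.0116032 ,  1.60360736,  0.00598268,
        1.07136605, -0.05631061]), 'qvel': array([-0.00139046,  0.00010311,  0.00015137, -0.00138553,  0.00051433,
       -0.00058371, -0.00064649]), 'effort': array([-9.66632833e-04, -5.20573354e+01, -1.29056303e-02, -2.43744868e+01,
       -5.66360413e-02,  1.72322377e-02,  1.70235144e-04]), 'position': array([ 0.24187637, -0.60264041,  0.17753634]), 'tool_rot': array([ 9.81842829e-01,  1.89694231e-01, -2.17059061e-04, -8.42445471e-04]), 'contact_force': array([ 0.32012904, -0.90768967,  0.13737848]), 'ft_torque': array([-0.06787982, -0.04308072, -0.02052641]), 'gripper_width': 0.09216487146246773}
[ 0.42811303 -0.06021283  1.10676214] [-0.69781887  0.71371961 -0.04204639  0.04341937] [[439.34582395   0.         283.46278884]
 [  0.         439.34582395 202.70894549]
 [  0.           0.           1.        ]]
[1.00436553 0.61698786 0.64701338] [ 0.24335534  0.85478381 -0.44047538 -0.12690258] [[423.5232669    0.         277.12520746]
 [  0.         423.5232669  202.20371482]
 [  0.           0.           1.        ]]
```

View pics/top0.png

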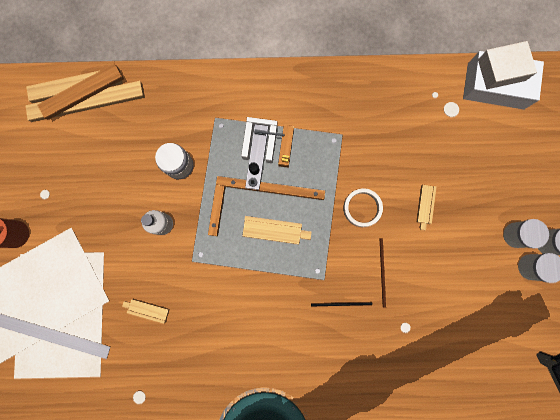

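View pics/scene0.png

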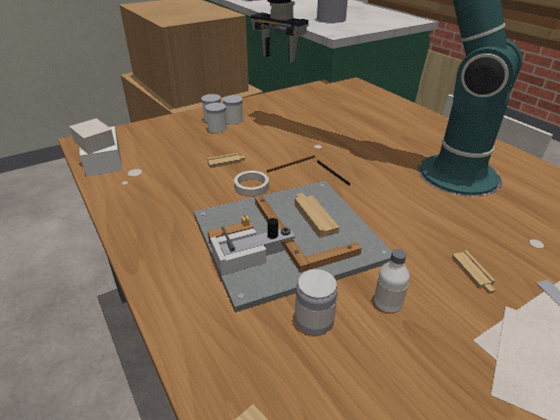

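```bash
python3 - <<'E'
import cv2
im=cv2.imread('pics/top0.png')[110:290,185:355]
cv2.imwrite('pics/top0z.png',cv2.resize(im,None,fx=3.3,fy=3.3,interpolation=cv2.INTER_CUBIC))
E
```

```text
(no output)
```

View pics/top0z.png

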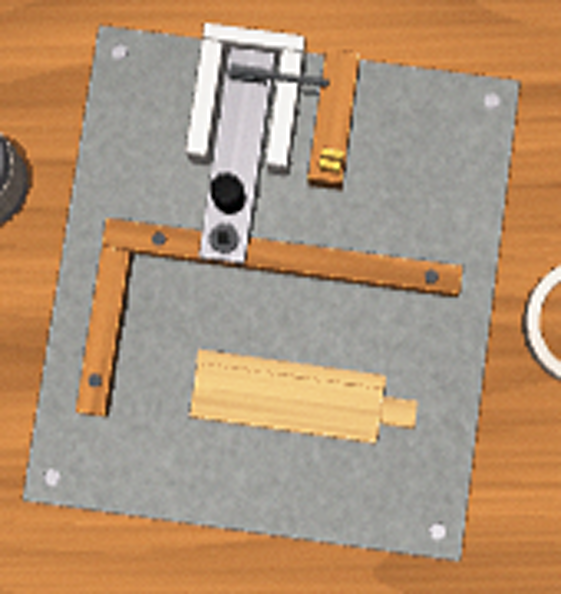

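The top view shows the jig (base corners about (216,118), (341,134), (325,278), (193,261)), the corner near (224,186) and the bar centred near (272,230). Its beaded edge is already facing the back fence. Next I'll measure them.

```bash
cat >> h.py <<'E'
from scipy.spatial.transform import Rotation as R
def cast(c,uv,z,Rm=None,p=None):
    Rm=R.from_quat(c['rotation']).as_matrix() if Rm is None else Rm
    p=c['position'] if p is None else p
    uv=np.atleast_2d(uv).astype(float); K=c['camera_matrix']
    d=np.c_[(uv[:,0]-K[0,2])/K[0,0],(uv[:,1]-K[1,2])/K[1,1],np.ones(len(uv))]@Rm.T
    return p+d*((z-p[2])/d[:,2])[:,None]
E
python3 - <<'E'
from h import *
c=np.load('top0.npz'); im=c['pixels']; hsv=cv2.cvtColor(im,cv2.COLOR_RGB2HSV)
reg=np.zeros(im.shape[:2],np.uint8); reg[105:290,180:352]=1
wood=(hsv[...,1]>60)
# base: grey
g=((hsv[...,1]<50)&(reg>0)).astype(np.uint8)
n,l,st,_=cv2.connectedComponentsWithStats(g); k=1+np.argmax(st[1:,4])
cs,_=cv2.findContours((l==k).astype(np.uint8),cv2.RETR_EXTERNAL,cv2.CHAIN_APPROX_NONE)
P=cast(c,cs[0][:,0,:],0.018)[:,:2]
rc=cv2.minAreaRect(P.astype(np.float32)); print(rc, cv2.boxPoints(rc))
print(im[230,272],hsv[230,272],hsv[186,240],hsv[200,216],hsv[100,250])
b=((hsv[...,0]>12)&(hsv[...,2]>190)&(hsv[...,1]>60)&(reg>0)).astype(np.uint8); b[:205]=0
n,l,st,_=cv2.connectedComponentsWithStats(b); k=1+np.argmax(st[1:,4]);print(st[k])
m=(l==k).astype(np.uint8)
cv2.imwrite('pics/m0.png',m*255)
mo=cv2.morphologyEx(m,cv2.MORPH_OPEN,np.ones((15,15)))
cs,_=cv2.findContours(mo,cv2.RETR_EXTERNAL,cv2.CHAIN_APPROX_NONE)
for z in (0.036,0.041):
    P=cast(c,cs[0][:,0,:],z)[:,:2]
    rc=cv2.minAreaRect(P.astype(np.float32)); print(rc, cv2.boxPoints(rc))
# named points
for n,uv,z in [('corner inner top',(224.3,186.3),.038),('handle',(254,168.3),.096),('glue',(150,217),.13),('tin',(170,157),.1),('tape',(363,207),.024),('markline',(285.2,158.5),.066)]:
    print(n,cast(c,uv,z)[0])
E
```

```text
((0.5831213593482971, -0.022196844220161438), (0.32797566056251526, 0.3805692493915558), 80.87713623046875) [[ 0.3692431  -0.1539403 ]
 [ 0.7449984  -0.21428035]
 [ 0.79699963  0.10954662]
 [ 0.42124432  0.16988666]]
[243 205 136] [ 19 112 243] [ 14 167 197] [ 14 169 216] [ 14 166 198]
[ 180  258  127   32 2450]Traceback (most recent call last):
  File "<stdin>", line 19, in <module>
IndexError: tuple index out of range
```

View pics/m0.png

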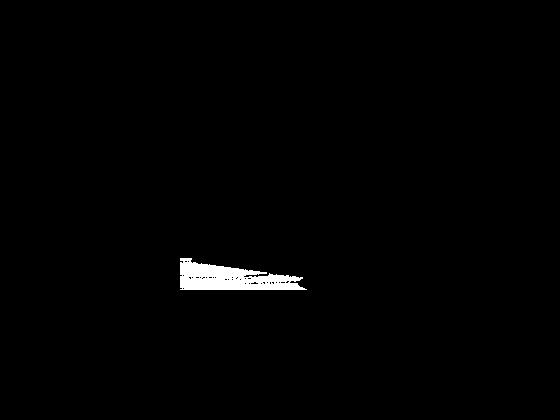

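```bash
python3 - <<'E'
from h import *
c=np.load('top0.npz'); im=c['pixels']; hsv=cv2.cvtColor(im,cv2.COLOR_RGB2HSV)
reg=np.zeros(im.shape[:2],np.uint8); reg[105:290,180:352]=1
g=((hsv[...,1]<50)&(reg>0)).astype(np.uint8)
n,l,st,_=cv2.connectedComponentsWithStats(g); k=1+np.argmax(st[1:,4])
cs,_=cv2.findContours((l==k).astype(np.uint8),cv2.RETR_EXTERNAL,cv2.CHAIN_APPROX_NONE)
P=cast(c,cs[0][:,0,:],0.018)[:,:2].astype(np.float32)
th=-0.159
for it in range(3):
    ex=np.array([np.cos(th),np.sin(th)]); ey=np.array([-ex[1],ex[0]])
    a=P@ex; b=P@ey
    res=[]
    # front edge
    def fit(mask): 
        vx,vy,x,y=cv2.fitLine(P[mask],cv2.DIST_HUBER,0,.01,.01).ravel(); return np.array([x,y]),np.array([vx,vy])
    q=lambda v,f:np.quantile(v,f)
    mb=(b>b.min()+.03)&(b<b.max()-.03); ma=(a>a.min()+.04)&(a<a.max()-.04)
    F=fit(mb&(a<a.min()+.006)); L=fit(ma&(b>b.max()-.006)); Rr=fit(ma&(b<b.min()+.006))
    ang=[]
    for (p,v),s in ((F,1),(L,0),(Rr,0)):
        t=np.arctan2(v[1],v[0])-(np.pi/2 if s else 0); ang.append((t+np.pi/2)%np.pi-np.pi/2)
    th=np.mean(ang)
print('ang',ang,th)
ex=np.array([np.cos(th),np.sin(th)]); ey=np.array([-ex[1],ex[0]])
fa=F[0]@ex; lb=L[0]@ey; rb=Rr[0]@ey
print('width',lb-rb)
O=ex*(fa+.195)+ey*((lb-.055+rb+.275)/2)
print('jig origin',O,th)
b=((hsv[...,0]>15)&(hsv[...,2]>190)&(hsv[...,1]>60)&(hsv[...,1]<145)&(reg>0)).astype(np.uint8); b[:205]=0
b[:,:235]=0;b[255:]=0;b[:,318:]=0
mo=cv2.morphologyEx(b,cv2.MORPH_CLOSE,np.ones((3,3)))
mo=cv2.morphologyEx(mo,cv2.MORPH_OPEN,np.ones((13,13)))
cs,_=cv2.findContours(mo,cv2.RETR_EXTERNAL,cv2.CHAIN_APPROX_NONE)
ct=max(cs,key=cv2.contourArea)
J=lambda p:np.array([(p-O)@ex,(p-O)@ey])
for z in (0.036,0.041):
    P=cast(c,ct[:,0,:],z)[:,:2]
    rc=cv2.minAreaRect(P.astype(np.float32)); print('bar',z,rc,'ctr jig',J(np.array(rc[0])),[J(x).round(4) for x in cv2.boxPoints(rc)])
for n,uv,z in [('corner inner top',(224.3,186.3),.038),('handle',(254,168.3),.096),('glue',(150,217),.13),('tin',(170,157),.1),('tape',(363,207),.024),('markline',(285.2,158.5),.066)]:
    p=cast(c,uv,z)[0];print(n,p,J(p[:2]))
v=cv2.cvtColor(im,cv2.COLOR_RGB2BGR).copy(); cv2.drawContours(v,[ct],-1,(0,0,255),1); 
cv2.imwrite('pics/m1.png',cv2.resize(v[105:290,185:355],None,fx=3,fy=3,interpolation=0))
E
```

```text
ang [np.float32(-0.15940166), np.float32(-0.15887892), np.float32(-0.15932894)] -0.15920317
width 0.32522178
jig origin [0.60634476 0.08537117] -0.15920317
bar 0.036 ((0.49349430203437805, -0.02952118217945099), (0.1415252387523651, 0.05030316114425659), 80.61126708984375) ctr jig [-0.09320929 -0.13132976] [array([-0.1187, -0.202 ], dtype=float32), array([-0.0684, -0.2022], dtype=float32), array([-0.0677, -0.0607], dtype=float32), array([-0.118 , -0.0605], dtype=float32)]
bar 0.041 ((0.4931890368461609, -0.029664508998394012), (0.14086435735225677, 0.05006828531622887), 80.61127471923828) ctr jig [-0.09348797 -0.13151967] [array([-0.1189, -0.2018], dtype=float32), array([-0.0688, -0.2021], dtype=float32), array([-0.0681, -0.0612], dtype=float32), array([-0.1182, -0.061 ], dtype=float32)]
corner inner top [0.60202973 0.08517115 0.038     ] [-0.00422875 -0.00088156]
handle [0.63363679 0.00750082 0.096     ] [ 0.0392918  -0.07255895]
glue [0.52147133 0.23902304 0.13      ] [-0.10815877  0.13825367]
tin [0.66423392 0.2033995  0.1       ] [0.03844588 0.12571299]
tape [ 0.54453125 -0.25640096  0.024     ] [-0.00685016 -0.34724944]
markline [ 0.66208031 -0.06620362  0.066     ] [ 0.07906009 -0.14082212]
```

View pics/m1.png

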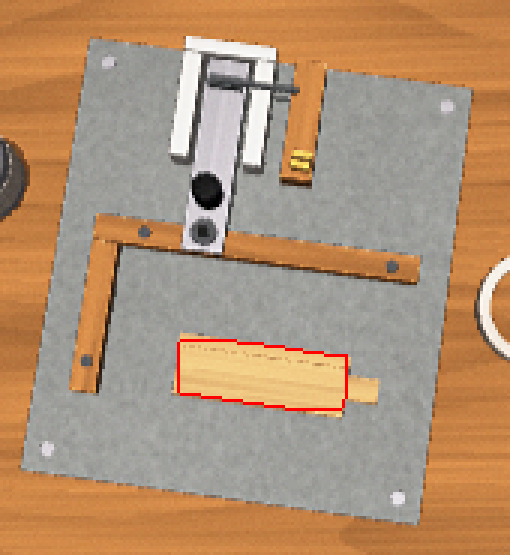

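```bash
cat >> h.py <<'E'
def delta(target,yaw):
    """target TCP world, yaw of tool x (tool down) -> row values"""
    s=r.sense(); Rm=R.from_quat(s['tool_rot'])
    T=R.from_matrix(np.array([[np.cos(yaw),np.sin(yaw),0],[np.sin(yaw),-np.cos(yaw),0],[0,0,-1]]))
    d=Rm.inv().apply(np.array(target)-s['position']); rv=(Rm.inv()*T).as_rotvec(degrees=True)
    return d.round(4),rv.round(2)
E
python3 -c "
from h import *
print(delta([.437,-.02,.26],-.159)); print(vision.camera('wrist')['hand_eye'])"
```

```text
(array([ 0.3981, -0.4682, -0.0817]), array([-9.000e-02,  3.000e-02,  3.099e+01]))
[[ 1.33705709e-04 -9.62596496e-01 -2.70939048e-01  7.61964822e-02]
 [ 9.99999401e-01 -1.65569536e-04  1.08172774e-03  2.95621164e-04]
 [-1.08612659e-03 -2.70939030e-01  9.62595898e-01 -2.05573209e-01]
 [ 0.00000000e+00  0.00000000e+00  0.00000000e+00  1.00000000e+00]]
```

```bash
python3 -c "
from h import *
print(delta([.59,-.013,.26],-.159))"
```

```text
(array([ 0.5427, -0.4178, -0.0817]), array([-8.000e-02,  3.000e-02,  3.098e+01]))
```

Call:
send_rows(
  moves=[0.54,-0.418,-0.082,0,0,31,1,0.54,-0.418,-0.082,0,0,31,1,0.54,-0.418,-0.082,0,0,31,1,0.54,-0.418,-0.082,0,0,31,1,0.54,-0.418,-0.082,0,0,31,1,0.54,-0.418,-0.082,0,0,31,1,0.54,-0.418,-0.082,0,0,31,1,0.54,-0.418,-0.082,0,0,31,1,0.54,-0.418,-0.082,0,0,31,1,0.54,-0.418,-0.082,0,0,31,1,0.54,-0.418,-0.082,0,0,31,1,0.54,-0.418,-0.082,0,0,31,1,0.54,-0.418,-0.082,0,0,31,1,0.54,-0.418,-0.082,0,0,31,1],
)

```text
time_s: 1.9
position: [0.5868, -0.0157, 0.26]
tool_rot: [0.997, -0.081, -0.001, -0.0]
contact_force: [-0.4, 0.1, 0.1]
gripper_width: 0.0918
```

```bash
cat >> h.py <<'E'
def wrist(fn):
    s,c=shot('wrist',fn)
    T=R.from_quat(s['tool_rot']).as_matrix(); H=c['hand_eye']
    c['Rw']=T@H[:3,:3]; c['pw']=s['position']+T@H[:3,3]
    np.savez('pics/'+fn[:-4]+'.npz',**c)
    return s,c
E
python3 -c "
from h import *
s,c=wrist('w0.png'); print(s['time_s'],s['position'],s['tool_rot'],s['contact_force'])"
```

```text
1.9 [ 0.58678056 -0.0157098   0.25997521] [ 9.96723653e-01 -8.08791507e-02 -7.05812741e-04 -1.53926909e-04] [-0.36250901  0.10933016  0.11977944]
```

View pics/w0.png

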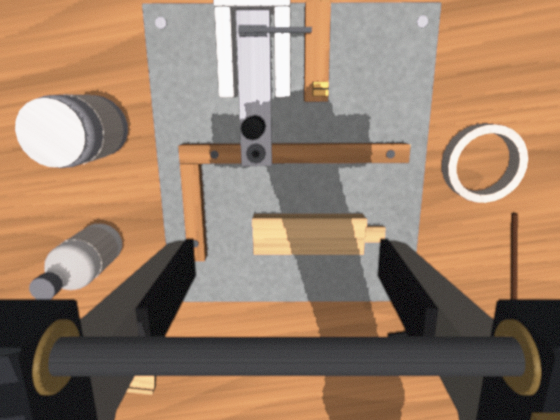

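The wrist view shows everything: fence corner near (202,163), bar (253–386, 214–256), mark line near (320,88), pointer (240–310, 30). I'll zoom in for subpixel picks.

```bash
python3 - <<'E'
import cv2
im=cv2.imread('pics/w0.png')
cv2.imwrite('pics/w0a.png',cv2.resize(im[135:270,175:415][:, :],None,fx=3.3,fy=3.3,interpolation=cv2.INTER_CUBIC))
cv2.imwrite('pics/w0b.png',cv2.resize(im[0:175,205:345],None,fx=4,fy=3.4,interpolation=cv2.INTER_CUBIC))
E
```

```text
(no output)
```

View pics/w0a.png

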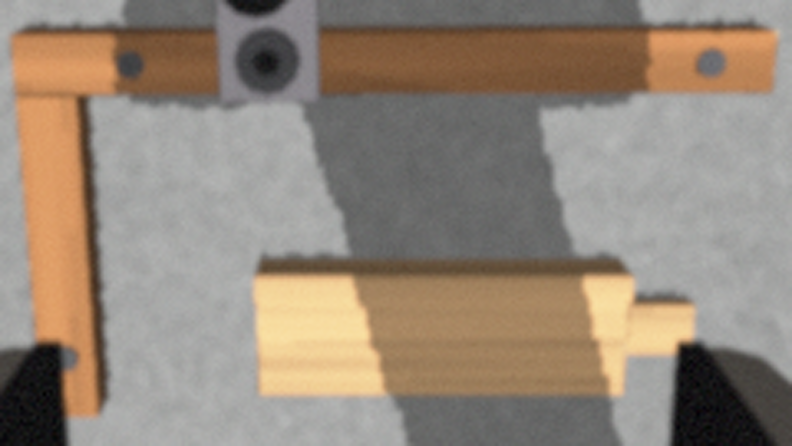

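View pics/w0b.png

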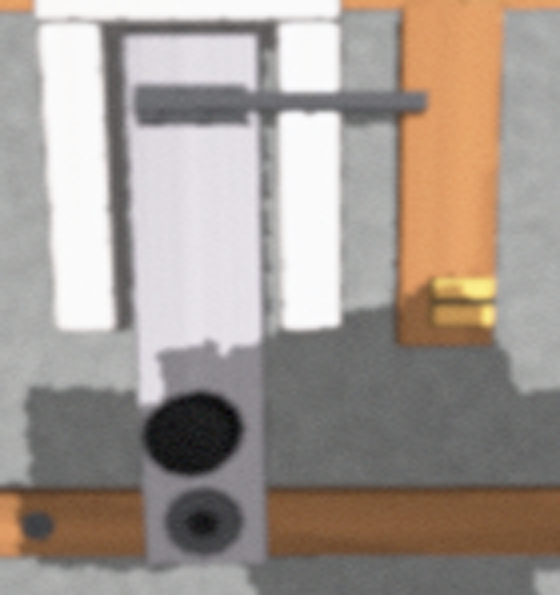

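```bash
python3 - <<'E'
from h import *
c=np.load('pics/w0.npz')
f=lambda u,v,z:cast(c,(u,v),z,c['Rw'],c['pw'])[0]
a=lambda x,y,z:f(175+x/3.3,135+y/3.3,z)
A=a(85,96,.038);B=a(770,91,.038); d=A-B; print('fence pts',A,B,np.linalg.norm(d)); th=np.arctan2(d[1],d[0])-np.pi/2
print('th back fence',th)
S=a(81,98,.038)
th=-.1595
ex=np.array([np.cos(th),np.sin(th)]); ey=np.array([-ex[1],ex[0]])
O=ex*(((A+B)/2)[:2]@ex)+ey*(S[:2]@ey); print('O',O)
J=lambda p:np.r_[(p[:2]-O)@ex,(p[:2]-O)@ey].round(4)
for n,p in dict(BL=a(255,277,.041),BR=a(632,275,.041),FL=a(260,395,.036),FR=a(624,395,.036),ten=a(694,330,.031),fencel=a(12,32,.038),fencer=a(773,91,.038),ptr=f(311.7,29.7,.063),ptrL=f(270,29.7,.063),mark=f(320.7,88.5,.066),hand=f(253.2,127.3,.096),bush=f(205+203/4,521/3.4,.054)).items(): print(n,J(p),p.round(4))
z=c['z_map']; K=c['camera_matrix']
def pt(u,v):
    zz=z[v,u]; return c['pw']+c['Rw']@(np.array([(u-K[0,2])/K[0,0],(v-K[1,2])/K[1,1],1])*zz)
for u,v in ((290,240),(230,200),(350,155),(253,127),(320,84)): print(u,v,pt(u,v).round(4),J(pt(u,v)))
E
```

```text
fence pts [0.60487359 0.08227699 0.038     ] [ 0.56746436 -0.15794146  0.038     ] 0.24311386916491756
th back fence -0.15448912483509813
O [0.6057081  0.08362952]
BL [-0.0674 -0.0603] [0.5296 0.0348 0.041 ]
BR [-0.067  -0.1988] [ 0.508 -0.102  0.041]
FL [-0.1166 -0.0604] [0.481  0.0425 0.036 ]
FR [-0.117  -0.1997] [ 0.4585 -0.0949  0.036 ]
ten [-0.0924 -0.226 ] [ 0.4786 -0.1248  0.031 ]
fencel [0.0221 0.0226] [0.6311 0.1024 0.038 ]
fencer [ 0.0006 -0.2456] [ 0.5673 -0.159   0.038 ]
ptr [ 0.1396 -0.1275] [ 0.7233 -0.0644  0.063 ]
ptrL [ 0.1397 -0.0857] [ 0.73   -0.0231  0.063 ]
mark [ 0.0831 -0.1376] [ 0.6659 -0.0654  0.066 ]
hand [ 0.046  -0.0692] [0.6401 0.008  0.096 ]
bush [ 0.0143 -0.0676] [0.6091 0.0147 0.054 ]
290 240 [ 0.4931 -0.0057  0.0357] [-0.097  -0.1061]
230 200 [0.5514 0.0615 0.0172] [-0.0501 -0.0305]
350 155 [ 0.5871 -0.0918  0.0367] [ 0.0095 -0.1761]
253 127 [0.6404 0.0082 0.0953] [ 0.0462 -0.0689]
320 84 [ 0.6704 -0.0654  0.065 ] [ 0.0876 -0.1368]
```

```bash
cat >> h.py <<'E'
TH=-.158; O=np.array([.606,.0845])
def jd(x,y,z,yaw=0):
    ex=np.array([np.cos(TH),np.sin(TH)]); ey=np.array([-ex[1],ex[0]])
    p=O+x*ex+y*ey
    return delta([p[0],p[1],z],TH+yaw)
def jpos():
    s=r.sense(); ex=np.array([np.cos(TH),np.sin(TH)]); ey=np.array([-ex[1],ex[0]]); p=s['position'][:2]-O
    f=s['contact_force']
    return dict(t=s['time_s'],j=np.r_[p@ex,p@ey,s['position'][2]].round(4),f=np.r_[f[:2]@ex,f[:2]@ey,f[2]].round(2),q=s['tool_rot'].round(4),w=s['gripper_width'])
E
python3 -c "
from h import *
print(jpos(),jd(-.15,-.13,.08),jd(-.15,-.13,.026))"
```

```text
{'t': 1.95, 'j': array([-0.0032, -0.102 ,  0.2601]), 'f': array([ 0.6 ,  0.42, -0.01]), 'q': array([ 9.967e-01, -8.100e-02, -6.000e-04, -2.000e-04]), 'w': 0.09191041466181578} (array([-0.1465,  0.0287,  0.1803]), array([-0.02,  0.07, -0.23])) (array([-0.1464,  0.0287,  0.2343]), array([-0.02,  0.07, -0.23]))
```

Call:
send_rows(
  moves=[-0.146,0.029,0.05,0,0,0,1,-0.146,0.029,0.05,0,0,0,1,-0.146,0.029,0.05,0,0,0,1,-0.146,0.029,0.12,0,0,0,1,-0.146,0.029,0.18,0,0,0,1,-0.146,0.029,0.21,0,0,0,1,-0.146,0.029,0.234,0,0,0,1,-0.146,0.029,0.234,0,0,0,1,-0.146,0.029,0.234,0,0,0,1,-0.146,0.029,0.234,0,0,0,1],
)

```text
time_s: 3.2
position: [0.4389, -0.021, 0.0275]
tool_rot: [0.997, -0.081, 0.001, -0.0]
contact_force: [0.0, -0.1, -0.3]
gripper_width: 0.0917
```

```bash
python3 -c "
from h import *
print(jpos(),jd(-.068,-.13,.026))
shot('scene','s1.png')"
```

```text
{'t': 3.2, 'j': array([-0.1484, -0.1304,  0.0275]), 'f': array([ 0.06, -0.1 , -0.32]), 'q': array([ 9.967e-01, -8.130e-02,  7.000e-04, -2.000e-04]), 'w': 0.09167824104874817} (array([ 0.0804, -0.0008,  0.0016]), array([-0.03, -0.08, -0.27]))
```

View pics/s1.png

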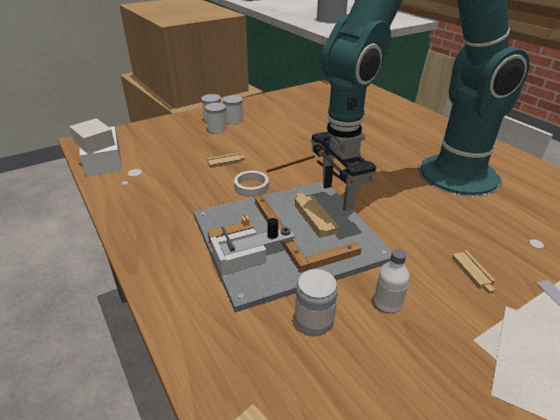

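The fingers stand behind the bar's front edge, clear of everything else. Now I'll push it towards the back fence.

Call:
send_rows(
  moves=[0.01,0,0.001,0,0,0,1,0.02,0,0.001,0,0,0,1,0.03,0,0.001,0,0,0,1,0.04,0,0.001,0,0,0,1,0.05,0,0.001,0,0,0,1,0.06,0,0.001,0,0,0,1,0.07,0,0.001,0,0,0,1,0.078,0,0.001,0,0,0,1,0.08,0,0.001,0,0,0,1],
)

```text
time_s: 4.38
position: [0.5182, -0.0339, 0.0264]
tool_rot: [0.997, -0.081, 0.001, -0.0]
contact_force: [-0.7, 0.1, -0.1]
gripper_width: 0.0922
```

```bash
python3 -c "
from h import *
print(jpos(),jd(-.057,-.13,.026))"
```

```text
{'t': 4.375, 'j': array([-0.0681, -0.1307,  0.0264]), 'f': array([-0.7 ,  0.03, -0.07]), 'q': array([ 9.967e-01, -8.120e-02,  7.000e-04, -2.000e-04]), 'w': 0.09224910528099023} (array([ 0.011 , -0.0008,  0.0005]), array([-0.03, -0.08, -0.27]))
```

Call:
send_rows(
  moves=[0.004,0,0,0,0,0,1,0.007,0,0,0,0,0,1,0.009,0,0,0,0,0,1,0.011,0,0,0,0,0,1,0.011,0,0,0,0,0,1],
)

```text
time_s: 5.0
position: [0.5292, -0.0357, 0.0265]
tool_rot: [0.997, -0.081, 0.001, -0.0]
contact_force: [0.4, -0.3, -0.1]
gripper_width: 0.0919
```

```bash
python3 -c "
from h import *
print(jpos()); s,c=wrist('w1.png')"
```

```text
{'t': 5.0, 'j': array([-0.057 , -0.1308,  0.0265]), 'f': array([ 0.46, -0.21, -0.14]), 'q': array([ 9.967e-01, -8.120e-02,  7.000e-04, -2.000e-04]), 'w': 0.0918708949583695}
```

View pics/w1.png

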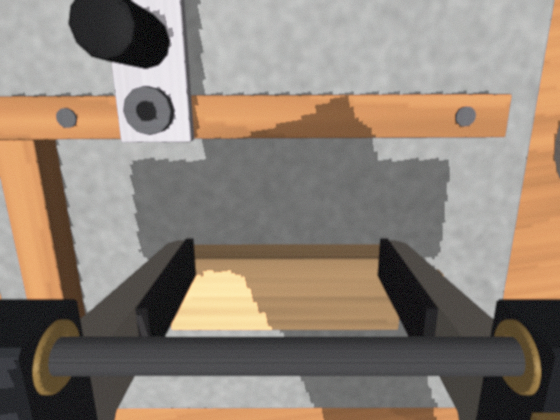

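```bash
python3 - <<'E'
from h import *
c=np.load('pics/w1.npz')
ex=np.array([np.cos(TH),np.sin(TH)]); ey=np.array([-ex[1],ex[0]])
J=lambda p:np.r_[(p[:2]-O)@ex,(p[:2]-O)@ey].round(4)
f=lambda u,v,z:J(cast(c,(u,v),z,c['Rw'],c['pw'])[0])
print('bead edge',f(200,259,.041),f(380,259,.041),'bottom',f(290,245,.018),'front',f(175,328,.036),f(395,328,.036),'fence',f(230,139,.038),f(400,138,.038))
shot('top','t1.png')
im=cv2.imread('pics/t1.png')[110:290,185:355]
cv2.imwrite('pics/t1z.png',cv2.resize(im,None,fx=3.3,fy=3.3,interpolation=cv2.INTER_CUBIC))
E
```

```text
bead edge [-0.0674 -0.0827] [-0.0679 -0.1841] bottom [-0.0686 -0.1336] front [-0.1154 -0.063 ] [-0.116  -0.1975] fence [-0.0008 -0.1022] [-0.0007 -0.1909]
```

View pics/t1z.png

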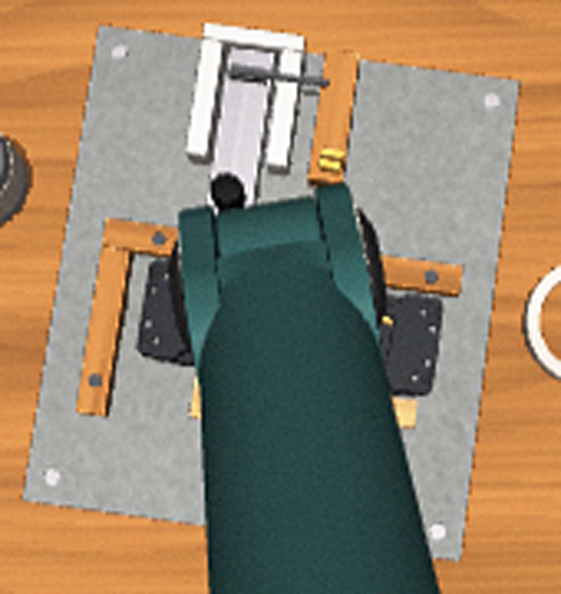

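The fingers passed over the bar without moving it: bead edge still at jig x = -67 mm, force about 0. So the tips must sit higher when the jaws are open. I'll measure the tip height.

```bash
python3 - <<'E'
from h import *
c=np.load('pics/w1.npz'); z=c['z_map'];K=c['camera_matrix']
ex=np.array([np.cos(TH),np.sin(TH)]); ey=np.array([-ex[1],ex[0]])
for u,v in ((190,245),(190,270),(185,240),(193,242),(382,243),(385,250),(383,270)):
    p=c['pw']+c['Rw']@(np.array([(u-K[0,2])/K[0,0],(v-K[1,2])/K[1,1],1])*z[v,u]); print(u,v,p.round(4),(p[:2]-O)@ex,(p[:2]-O)@ey)
E
```

```text
190 245 [0.5453 0.0078 0.0681] -0.047854645759714064 -0.0853317447686596
190 270 [0.5341 0.0095 0.0716] -0.059247502794539116 -0.0853490817349288
185 240 [0.5471 0.0106 0.065 ] -0.046497282126482256 -0.08223196756879068
193 242 [0.5446 0.0078 0.0626] -0.048526576749934096 -0.08537099862533169
382 243 [ 0.5307 -0.0833  0.0664] -0.047948029145869514 -0.17752863832224247
385 250 [ 0.5297 -0.0831  0.0724] -0.04901719042629436 -0.17749011158142106
383 270 [ 0.519  -0.0815  0.0712] -0.05984962949434011 -0.17758078590776413
```

Call:
send_rows(
  moves=[-0.03,0,-0.02,0,0,0,1,-0.07,0,-0.02,0,0,0,1,-0.095,0,-0.02,0,0,0,1,-0.095,0,-0.01,0,0,0,-1,-0.095,0,-0.01,0,0,0,-1,-0.095,0,-0.01,0,0,0,-1,-0.095,0,-0.005,0,0,0,-1,-0.095,0,-0.005,0,0,0,-1,-0.095,0,0,0,0,0,-1,-0.095,0,0,0,0,0,-1],
)

```text
time_s: 6.35
position: [0.4349, -0.0202, 0.0259]
tool_rot: [0.997, -0.081, 0.0, -0.0]
contact_force: [0.8, 0.3, 0.2]
gripper_width: 0.0238
```

```bash
python3 -c "
from h import *
print(jpos()); s,c=wrist('w2.png'); print(jd(-.08,-.13,.025),jd(-.057,-.13,.025))"
```

```text
{'t': 6.35, 'j': array([-0.1525, -0.1304,  0.0259]), 'f': array([0.78, 0.4 , 0.21]), 'q': array([ 9.967e-01, -8.120e-02,  2.000e-04, -2.000e-04]), 'w': 0.023796366744762987}
(array([ 0.0724, -0.0007,  0.0012]), array([-0.03, -0.04, -0.26])) (array([ 0.0954, -0.0008,  0.0012]), array([-0.03, -0.04, -0.26]))
```

View pics/w2.png

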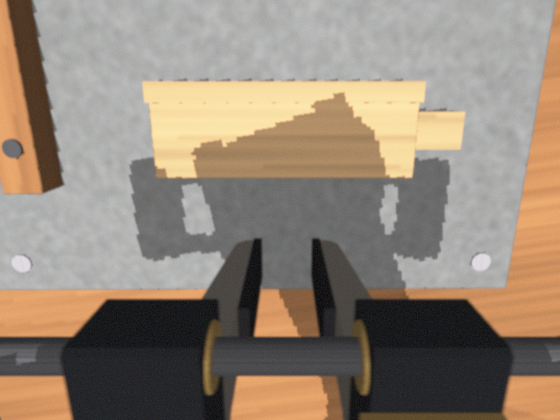

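```bash
python3 - <<'E'
from h import *
c=np.load('pics/w2.npz'); z=c['z_map'];K=c['camera_matrix'];print(K)
ex=np.array([np.cos(TH),np.sin(TH)]); ey=np.array([-ex[1],ex[0]])
vv,uu=np.mgrid[0:420,0:560]
P=c['pw']+np.stack([(uu-K[0,2])/K[0,0]*z,(vv-K[1,2])/K[1,1]*z,z],-1)@c['Rw'].T
for u in (250,257,260,315,320,325):
    for v in (236,240,243,247,255,270): p=P[v,u];print(u,v,((p[:2]-O)@ex).round(4),((p[:2]-O)@ey).round(4),p[2].round(4))
E
python3 -c "
from h import *
print(jpos())"
```

```text
[[368.3115992    0.         286.33433132]
 [  0.         368.3115992  201.96691661]
 [  0.           0.           1.        ]]
250 236 -0.1585 -0.1083 0.0163
250 240 -0.1435 -0.113 0.061
250 243 -0.1431 -0.1135 0.0659
250 247 -0.1429 -0.114 0.0713
250 255 -0.1424 -0.115 0.0817
250 270 -0.1419 -0.1165 0.0975
257 236 -0.1586 -0.1126 0.016
257 240 -0.1423 -0.1167 0.064
257 243 -0.1424 -0.117 0.0677
257 247 -0.1425 -0.1174 0.0723
257 255 -0.1426 -0.118 0.0812
257 270 -0.1429 -0.1191 0.0954
260 236 -0.1582 -0.1146 0.0172
260 240 -0.1421 -0.1182 0.0646
260 243 -0.1422 -0.1185 0.0681
260 247 -0.1421 -0.1188 0.0732
260 255 -0.1445 -0.119 0.0769
260 270 -0.1512 -0.119 0.0785
315 236 -0.1581 -0.1487 0.0177
315 240 -0.1422 -0.1449 0.0645
315 243 -0.1423 -0.1446 0.0682
315 247 -0.1421 -0.1442 0.0735
315 255 -0.1431 -0.1437 0.0805
315 270 -0.1458 -0.1431 0.0897
320 236 -0.1586 -0.1519 0.0165
320 240 -0.1428 -0.1475 0.063
320 243 -0.1423 -0.147 0.0683
320 247 -0.1424 -0.1466 0.0729
320 255 -0.1425 -0.1458 0.0816
320 270 -0.1427 -0.1446 0.0961
325 236 -0.1584 -0.1549 0.017
325 240 -0.1435 -0.1501 0.0613
325 243 -0.1433 -0.1496 0.0658
325 247 -0.143 -0.1491 0.0716
325 255 -0.1432 -0.1482 0.0801
325 270 -0.1425 -0.1465 0.0966
{'t': 6.4, 'j': array([-0.1524, -0.1303,  0.0261]), 'f': array([ 0.74, -0.03,  0.29]), 'q': array([ 9.967e-01, -8.120e-02,  4.000e-04, -2.000e-04]), 'w': 0.020236593040535777}
```

Call:
send_rows(
  moves=[0,0,0,0,0,0,-1,0,0,0,0,0,0,-1,0,0,0,0,0,0,-1],
)

```text
time_s: 6.78
position: [0.4351, -0.0202, 0.0262]
tool_rot: [0.997, -0.081, 0.0, -0.0]
contact_force: [-0.6, 0.2, -0.2]
gripper_width: 0.0003
```

```bash
cat > tips.py <<'E'
from h import *
import sys
def tips(fn):
    s,c=wrist(fn); z=c['z_map'];K=c['camera_matrix']
    H=c['hand_eye']
    vv,uu=np.mgrid[0:420,0:560]
    C=np.stack([(uu-K[0,2])/K[0,0]*z,(vv-K[1,2])/K[1,1]*z,z],-1)@H[:3,:3].T+H[:3,3]
    m=(z>0)&(abs(C[...,1])<.07)&(abs(C[...,0])<.02)&(C[...,2]<0.03)&(C[...,2]>-.08)
    print('tool z max on fingers region',np.sort(C[...,2][m])[-5:], 'w',s['gripper_width'])
    # rows near tip
    for u in range(200,380,12):
        col=np.where(m[:,u])[0]
        if len(col): v=col[0]; print(u,v,C[v,u].round(4),C[v-2,u].round(4))
if __name__=='__main__': print(jpos()); tips(sys.argv[1])
E
python3 tips.py w3.png; python3 -c "
from h import *
shot('scene','s3.png'); im=cv2.imread('pics/s3.png')[120:280,190:400]; cv2.imwrite('pics/s3z.png',cv2.resize(im,None,fx=3.6,fy=3.6,interpolation=cv2.INTER_CUBIC))"
```

```text
{'t': 6.775, 'j': array([-0.1523, -0.1303,  0.0262]), 'f': array([-0.57,  0.07, -0.19]), 'q': array([ 9.967e-01, -8.120e-02,  5.000e-04, -2.000e-04]), 'w': 0.0002789466361619997}
tool z max on fingers region [0.01114857 0.01121582 0.01125401 0.0113398  0.01173109] w 0.0002789466361619997
200 196 [ 0.0199 -0.0514  0.0089] [ 0.021  -0.0514  0.0095]
212 196 [ 0.0197 -0.0443  0.0095] [ 0.0209 -0.0443  0.0097]
224 196 [ 0.0197 -0.0371  0.0095] [ 0.0214 -0.0367  0.0076]
236 196 [ 0.0198 -0.0298  0.0092] [ 0.0211 -0.0297  0.0089]
248 196 [ 0.0197 -0.0226  0.0096] [ 0.0209 -0.0225  0.0097]
260 196 [ 0.0197 -0.0153  0.0098] [ 0.0212 -0.0152  0.0085]
272 196 [ 0.0196 -0.0081  0.0099] [ 0.0209 -0.0081  0.0099]
284 196 [ 0.0199 -0.0008  0.0088] [ 0.0212 -0.0008  0.0087]
296 196 [0.0199 0.0064 0.0089] [0.021  0.0064 0.0093]
308 196 [0.0198 0.0137 0.0092] [0.0214 0.0136 0.008 ]
320 197 [0.0194 0.0208 0.0085] [0.0204 0.0209 0.0095]
332 197 [0.0193 0.0281 0.0085] [0.0207 0.028  0.0082]
344 196 [0.0199 0.0353 0.0087] [0.021  0.0353 0.0093]
356 197 [0.0193 0.0425 0.0087] [0.0204 0.0426 0.0094]
368 196 [0.02   0.0497 0.0085] [0.0209 0.0499 0.0096]
```

View pics/s3z.png

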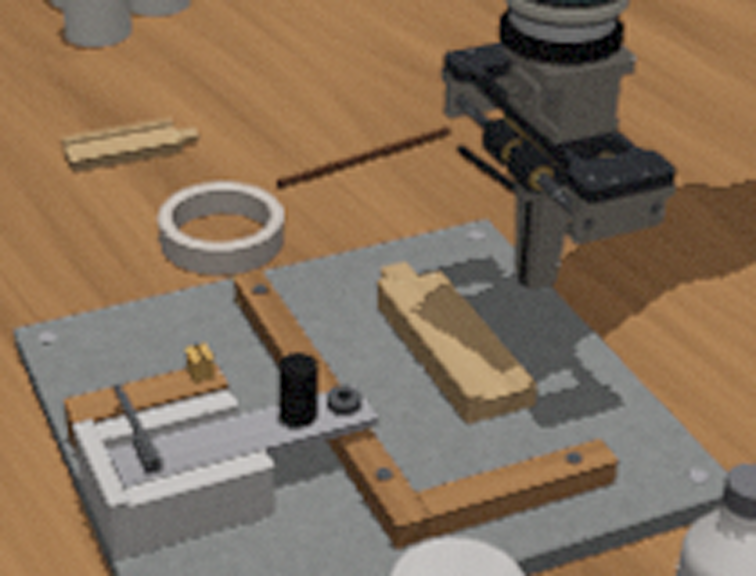

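View pics/w3.png

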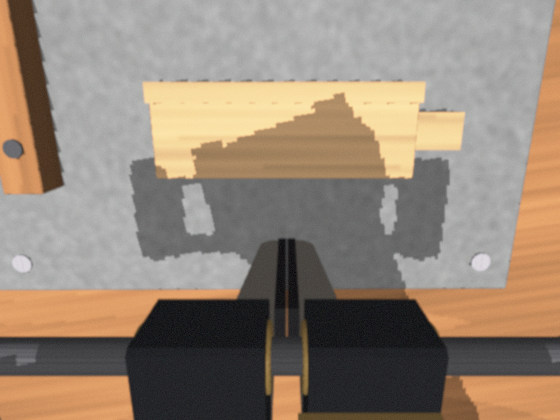

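```bash
python3 - <<'E'
from h import *
s,c=shot('scene'); Rm=R.from_quat(c['rotation']).as_matrix();K=c['camera_matrix']
for dz in (0,.01,.02,.03,.035,.04):
    p=s['position']+[0,0,dz]; q=Rm.T@(p-c['position']); print(dz,(K@q/q[2])[:2])
E
```

```text
0 [336.06137577 209.55305288]
0.01 [336.4003052  206.27648537]
0.02 [336.74303393 202.96318846]
0.03 [337.08962621 199.61254108]
0.035 [337.26439166 197.92301304]
0.04 [337.44014774 196.22390808]
```

```bash
python3 - <<'E'
from h import *
c=np.load('pics/w3.npz'); z=c['z_map'];K=c['camera_matrix'];H=c['hand_eye']
for u,v in ((287,243),(275,243),(280,260),(255,290),(200,303),(200,320),(200,345),(150,340),(200,400),(30,355),(60,340),(540,360)):
    p=H[:3,:3]@(np.array([(u-K[0,2])/K[0,0],(v-K[1,2])/K[1,1],1])*z[v,u])+H[:3,3]; print(u,v,p.round(4))
E
python3 -c "
from h import *
print(jd(-.152,-.13,-.008))"
```

```text
287 243 [ 0.0102  0.0009 -0.0421]
275 243 [ 0.0092 -0.0049 -0.0395]
280 260 [ 0.0764  0.0005 -0.2056]
255 290 [ 0.0107 -0.0106 -0.0877]
200 303 [ 0.0319 -0.019  -0.1315]
200 320 [ 0.032  -0.0175 -0.1383]
200 345 [ 0.0312 -0.0159 -0.1454]
150 340 [ 0.0313 -0.0259 -0.144 ]
200 400 [ 0.0206 -0.0161 -0.1477]
30 355 [ 0.0252 -0.0527 -0.1406]
60 340 [ 0.0269 -0.0477 -0.138 ]
540 360 [ 0.0242  0.0531 -0.141 ]
(array([ 0.0003, -0.0003,  0.0342]), array([-0.03, -0.05, -0.26]))
```

The real finger tips sit about 33–34 mm above the reported TCP. Wrist depth and the scene projection agree on this, and the fingers did pass over the bar. I'll allow for the offset and lower carefully.

Call:
send_rows(
  moves=[0,0,0.012,0,0,0,-1,0,0,0.024,0,0,0,-1,0,0,0.03,0,0,0,-1,0,0,0.033,0,0,0,-1,0,0,0.034,0,0,0,-1,0,0,0.034,0,0,0,-1],
)

```text
time_s: 7.68
position: [0.4352, -0.0202, -0.0077]
tool_rot: [0.997, -0.081, 0.001, -0.0]
contact_force: [0.1, 0.5, 0.5]
gripper_width: 0.0007
```

```bash
python3 -c "
from h import *
print(jpos(),jd(-.128,-.13,-.009),jd(-.068,-.13,-.009))
s,c=wrist('w4.png')
s,c=shot('scene','s4.png'); im=cv2.imread('pics/s4.png')[120:280,190:400]; cv2.imwrite('pics/s4z.png',cv2.resize(im,None,fx=3.6,fy=3.6,interpolation=cv2.INTER_CUBIC))"
```

```text
{'t': 7.675, 'j': array([-0.1521, -0.1303, -0.0077]), 'f': array([0.02, 0.47, 0.49]), 'q': array([ 9.967e-01, -8.120e-02,  6.000e-04, -2.000e-04]), 'w': 0.0006771725154701637} (array([ 0.0241, -0.0004,  0.0013]), array([-0.03, -0.06, -0.26])) (array([ 0.0841, -0.0007,  0.0014]), array([-0.03, -0.06, -0.26]))
```

View pics/s4z.png

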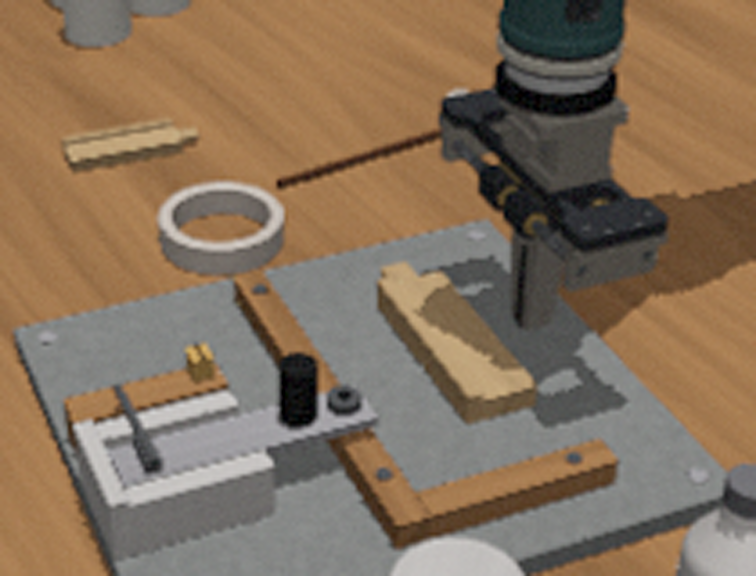

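Call:
send_rows(
  moves=[0.012,0,0.001,0,0,0,-1,0.022,0,0.001,0,0,0,-1,0.03,0,0.001,0,0,0,-1,0.038,0,0.001,0,0,0,-1,0.046,0,0.001,0,0,0,-1,0.054,0,0.001,0,0,0,-1,0.062,0,0.001,0,0,0,-1,0.07,0,0.001,0,0,0,-1,0.077,0,0.001,0,0,0,-1,0.082,0,0.001,0,0,0,-1,0.084,0,0.001,0,0,0,-1],
)

```text
time_s: 9.15
position: [0.5184, -0.0339, -0.0085]
tool_rot: [0.997, -0.081, 0.001, -0.0]
contact_force: [-1.1, 0.0, 0.6]
gripper_width: 0.0003
```

```bash
python3 -c "
from h import *
print(jpos(),jd(-.057,-.13,-.009))
s,c=wrist('w5.png')
"
```

```text
{'t': 9.15, 'j': array([-0.0679, -0.1307, -0.0085]), 'f': array([-1.1 , -0.13,  0.61]), 'q': array([ 9.967e-01, -8.120e-02,  6.000e-04, -2.000e-04]), 'w': 0.0003439642481417536} (array([ 0.0109, -0.0007,  0.0005]), array([-0.03, -0.07, -0.26]))
```

View pics/w5.png

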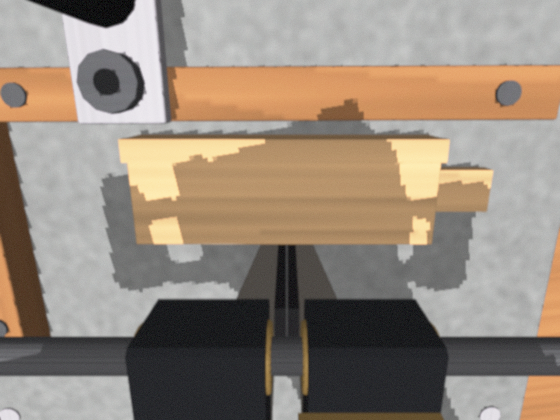

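The bar is moving squarely, with about 8 mm left to the fence.

Call:
send_rows(
  moves=[0.004,0,0,0,0,0,-1,0.007,0,0,0,0,0,-1,0.009,0,0,0,0,0,-1,0.011,0,0,0,0,0,-1,0.011,0,0,0,0,0,-1],
)

```text
time_s: 9.82
position: [0.5255, -0.0352, -0.009]
tool_rot: [0.997, -0.081, -0.003, 0.0]
contact_force: [-8.8, 0.8, 6.9]
gripper_width: 0.0004
```

```bash
python3 -c "
from h import *
print(jpos())
s,c=wrist('w6.png')
"
```

```text
{'t': 9.825, 'j': array([-0.0607, -0.1308, -0.009 ]), 'f': array([-8.82, -0.63,  6.88]), 'q': array([ 9.967e-01, -8.110e-02, -3.000e-03,  1.000e-04]), 'w': 0.00040489622943135995}
```

View pics/w6.png

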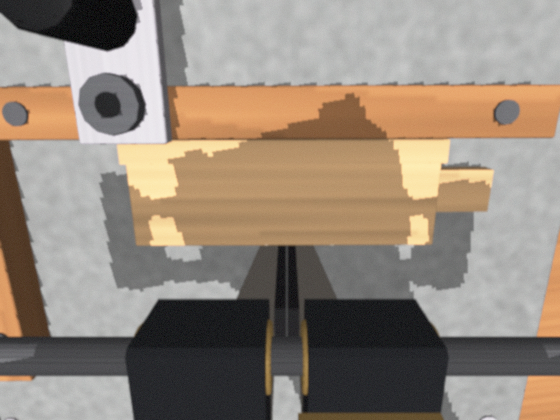

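Flush with the back fence at 9 N. Next I'll go to the tenon end, turned 90°.

```bash
python3 -c "
from h import *
print(r.sense()['q'].round(3)); print(jd(-.08,-.13,.0),jd(-.08,-.13,.1),jd(-.025,-.26,.1,np.pi/2))
"
```

```text
[ 0.173  0.556 -0.211  2.007  0.195  0.603 -1.902]
(array([-0.0194, -0.0008, -0.0089]), array([ 0.04,  0.33, -0.25])) (array([-0.02  , -0.0007, -0.1089]), array([ 0.04,  0.33, -0.25])) (array([ 0.0356,  0.1291, -0.1091]), array([ -0.23,   0.29, -90.25]))
```

Call:
send_rows(
  moves=[-0.01,0,-0.001,0,0,0,-1,-0.02,0,-0.002,0,0,0,-1,-0.02,0,-0.05,0,0,0,-1,-0.02,0,-0.1,0,0,0,-1,0.0,0.05,-0.109,0,0,-10,-1,0.036,0.1,-0.109,0,0,-20,-1,0.036,0.129,-0.109,0,0,-30,-1,0.036,0.129,-0.109,0,0,-40,-1,0.036,0.129,-0.109,0,0,-50,-1,0.036,0.129,-0.109,0,0,-60,-1,0.036,0.129,-0.109,0,0,-70,-1,0.036,0.129,-0.109,0,0,-80,-1,0.036,0.129,-0.109,0,0,-90,-1,0.036,0.129,-0.109,0,0,-90,-1,0.036,0.129,-0.109,0,0,-90,-1],
)

```text
time_s: 11.75
position: [0.5408, -0.1685, 0.0999]
tool_rot: [0.763, 0.646, -0.002, -0.002]
contact_force: [0.1, -0.3, -0.6]
gripper_width: 0.0004
```

```bash
python3 -c "
from h import *
print(jpos())
s,c=wrist('w7.png')
ex=np.array([np.cos(TH),np.sin(TH)]); ey=np.array([-ex[1],ex[0]])
print(jd(-.025,-.26,-.005,np.pi/2))
"
```

```text
{'t': 11.75, 'j': array([-0.0246, -0.2601,  0.0999]), 'f': array([ 0.19, -0.3 , -0.62]), 'q': array([ 0.7631,  0.6463, -0.0021, -0.0018]), 'w': 0.00043998450955236567}
(array([1.00e-04, 1.00e-04, 1.05e-01]), array([-0.31,  0.05, -0.38]))
```

View pics/w7.png

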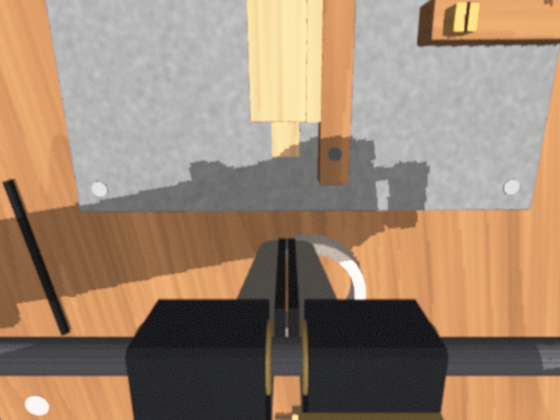

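```bash
python3 - <<'E'
from h import *
c=np.load('pics/w7.npz')
ex=np.array([np.cos(TH),np.sin(TH)]); ey=np.array([-ex[1],ex[0]])
J=lambda p:np.r_[(p[:2]-O)@ex,(p[:2]-O)@ey].round(4)
f=lambda u,v,z:J(cast(c,(u,v),z,c['Rw'],c['pw'])[0])
print('ten',f(272,156,.031),f(299,157,.031),'rail end',f(252,122,.036),f(320,121,.041),'tape',f(310,236,.024))
print(jd(-.025,-.256,-.005,np.pi/2))
E
```

```text
ten [-0.0353 -0.2258] [-0.0151 -0.2267] rail end [-0.049  -0.2005] [-0.0007 -0.1999] tape [-0.0058 -0.2926]
(array([4.10e-03, 1.00e-04, 1.05e-01]), array([-0.31,  0.05, -0.38]))
```

Call:
send_rows(
  moves=[0.009,0,0.05,0,0,0,-1,0.009,0,0.09,0,0,0,-1,0.009,0,0.104,0,0,0,-1,0.009,0,0.11,0,0,0,-1,0.009,0,0.111,0,0,0,-1,0.009,0,0.111,0,0,0,-1],
)

```text
time_s: 12.55
position: [0.5427, -0.1598, -0.0099]
tool_rot: [0.763, 0.646, -0.002, -0.001]
contact_force: [0.3, -0.3, -0.3]
gripper_width: 0.0001
```

```bash
python3 - <<'E'
from h import *
print(jpos(),jd(-.025,-.184,-.011,np.pi/2))
E
```

```text
{'t': 12.55, 'j': array([-0.0241, -0.2513, -0.0099]), 'f': array([ 0.38, -0.29, -0.35]), 'q': array([ 0.763 ,  0.6464, -0.0016, -0.0009]), 'w': 7.781474324798681e-05} (array([ 0.0673, -0.0014,  0.0011]), array([-0.19,  0.07, -0.4 ]))
```

Call:
send_rows(
  moves=[0.01,0,0.001,0,0,0,-1,0.018,0,0.001,0,0,0,-1,0.026,0,0.001,0,0,0,-1,0.034,0,0.001,0,0,0,-1,0.042,0,0.001,0,0,0,-1,0.05,0,0.001,0,0,0,-1,0.057,0,0.001,0,0,0,-1,0.063,0,0.001,0,0,0,-1,0.067,0,0.001,0,0,0,-1,0.067,0,0.001,0,0,0,-1],
)

```text
time_s: 13.8
position: [0.5537, -0.0932, -0.011]
tool_rot: [0.763, 0.647, -0.001, -0.001]
contact_force: [-0.7, 0.1, -0.6]
gripper_width: 0.0008
```

```bash
python3 - <<'E'
from h import *
print(jpos(),jd(-.025,-.173,-.011,np.pi/2))
wrist('w8.png')
E
```

```text
{'t': 13.8, 'j': array([-0.0237, -0.1838, -0.011 ]), 'f': array([-0.7 , -0.  , -0.65]), 'q': array([ 0.7628,  0.6466, -0.0014, -0.001 ]), 'w': 0.0007942764003875944} (array([ 0.0107, -0.0014,  0.    ]), array([-0.2 ,  0.05, -0.38]))
```

View pics/w8.png

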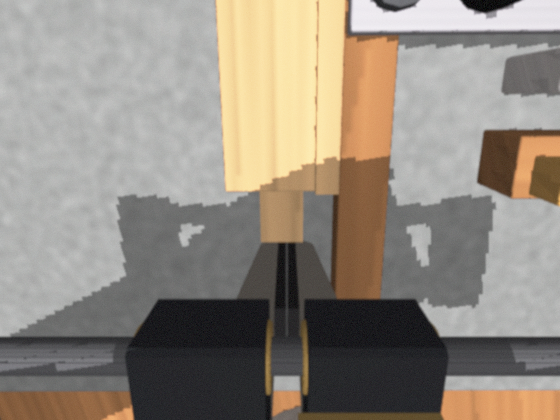

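Pushing well, and the bar is staying along the fence. The last 8 mm and the seat come next.

Call:
send_rows(
  moves=[0.004,0,0,0,0,0,-1,0.007,0,0,0,0,0,-1,0.009,0,0,0,0,0,-1,0.011,0,0,0,0,0,-1,0.012,0,0,0,0,0,-1,0.012,0,0,0,0,0,-1],
)

```text
time_s: 14.6
position: [0.5553, -0.0835, -0.0111]
tool_rot: [0.763, 0.646, -0.002, -0.0]
contact_force: [-1.2, -5.4, 0.0]
gripper_width: 0.0007
```

```bash
python3 - <<'E'
from h import *
print(jpos(),jd(-.025,-.195,-.005,np.pi/2),jd(-.1,-.1,.12,np.pi/2))
wrist('w9.png')
E
```

```text
{'t': 14.6, 'j': array([-0.0237, -0.1739, -0.0111]), 'f': array([-0.36, -5.55,  0.02]), 'q': array([ 7.633e-01,  6.460e-01, -2.400e-03, -5.000e-04]), 'w': 0.0007167291242916362} (array([-0.0212, -0.0012, -0.006 ]), array([-0.22,  0.17, -0.46])) (array([ 0.0728, -0.0774, -0.131 ]), array([-0.22,  0.17, -0.46]))
```

View pics/w9.png

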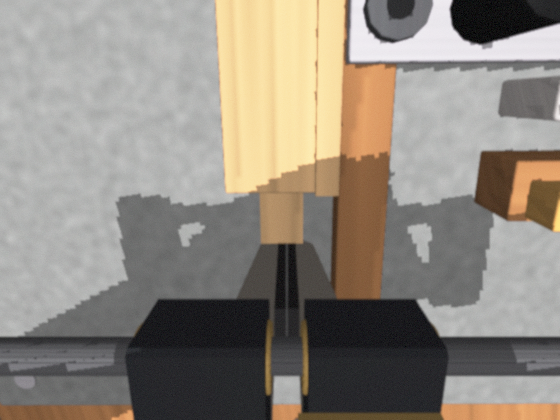

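Call:
send_rows(
  moves=[-0.01,0,0,0,0,0,-1,-0.02,0,-0.002,0,0,0,-1,-0.02,-0.01,-0.05,0,0,0,-1,-0.02,-0.02,-0.1,0,0,0,-1,0.0,-0.04,-0.131,0,0,10,-1,0.04,-0.077,-0.131,0,0,20,-1,0.08,-0.077,-0.131,0,0,30,-1,0.1,-0.077,-0.131,0,0,40,-1,0.1,-0.077,-0.131,0,0,50,-1,0.1,-0.077,-0.131,0,0,60,-1,0.1,-0.077,-0.131,0,0,70,-1,0.1,-0.077,-0.131,0,0,80,-1,0.1,-0.077,-0.131,0,0,89.5,-1,0.1,-0.077,-0.131,0,0,89.5,-1,0.1,-0.077,-0.131,0,0,89.5,-1],
)

```text
time_s: 16.52
position: [0.4964, 0.0283, 0.12]
tool_rot: [0.997, -0.077, -0.002, 0.001]
contact_force: [-0.2, 0.2, -0.4]
gripper_width: 0.0005
```

```bash
python3 - <<'E'
from h import *
print(jpos(),jd(-.08,-.07,-.005))
wrist('w10.png')
E
```

```text
{'t': 16.525, 'j': array([-0.0993, -0.0728,  0.12  ]), 'f': array([-0.22,  0.19, -0.42]), 'q': array([ 0.997 , -0.0772, -0.002 ,  0.0012]), 'w': 0.0005029668300230117} (array([ 0.0198, -0.003 ,  0.1249]), array([0.15, 0.21, 0.2 ]))
```

View pics/w10.png

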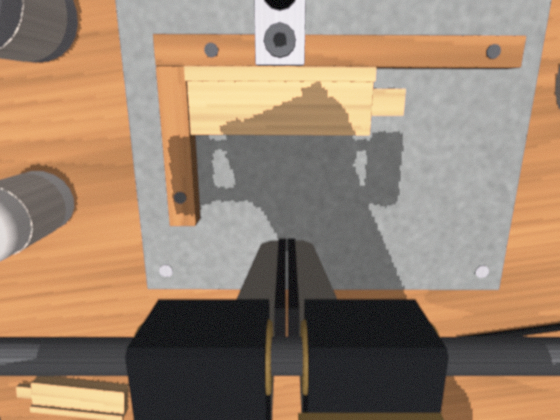

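The bar looks seated: corner near (186,67), no visible gap to either fence. I'll zoom in and measure.

```bash
python3 - <<'E'
import cv2
im=cv2.imread('pics/w10.png')
cv2.imwrite('pics/w10z.png',cv2.resize(im[25:150,145:295],None,fx=4.5,fy=4.5,interpolation=cv2.INTER_CUBIC))
cv2.imwrite('pics/w10y.png',cv2.resize(im[25:150,270:420],None,fx=4.5,fy=4.5,interpolation=cv2.INTER_CUBIC))
E
```

```text
(no output)
```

View pics/w10z.png

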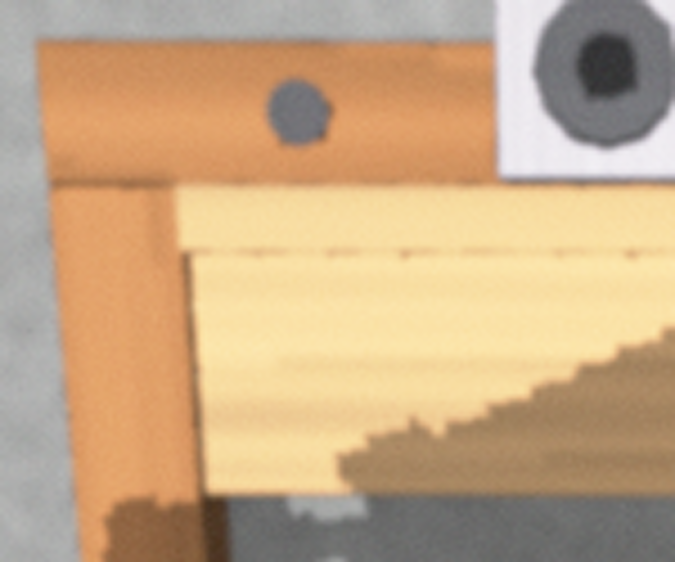

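View pics/w10y.png

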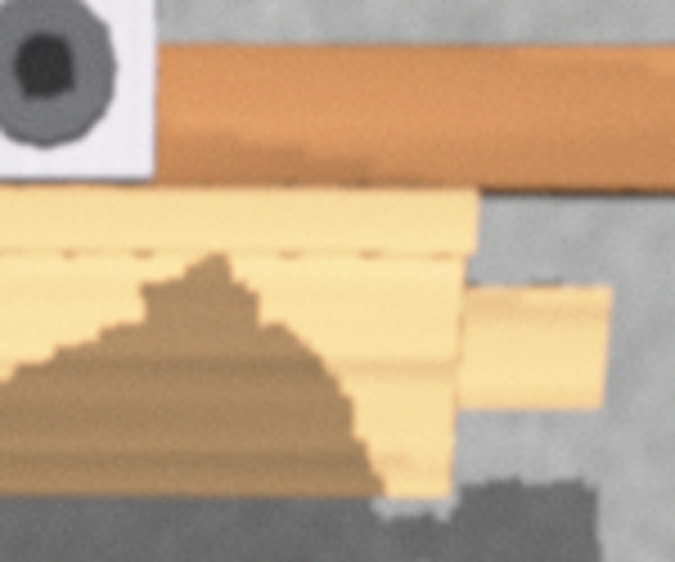

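Both edges are flush within about 1 px. Now the handle: open the jaws and move over it.

```bash
python3 - <<'E'
from h import *
print(jd(.045,-.07,.14), jd(.045,-.07,.0285))
E
```

```text
(array([ 0.1443, -0.0023, -0.0206]), array([0.15, 0.22, 0.16])) (array([ 0.1447, -0.0026,  0.0909]), array([0.15, 0.22, 0.16]))
```

Call:
send_rows(
  moves=[0.03,0,-0.03,0,0,0,0.4,0.08,-0.002,-0.03,0,0,0,0.4,0.13,-0.002,-0.03,0,0,0,0.4,0.144,-0.002,-0.03,0,0,0,0.4,0.144,-0.002,-0.03,0,0,0,0.4,0.144,-0.002,-0.03,0,0,0,0.4,0.144,-0.002,-0.03,0,0,0,0.4],
)

```text
time_s: 17.45
position: [0.6382, 0.0084, 0.1498]
tool_rot: [0.997, -0.077, -0.002, 0.001]
contact_force: [0.2, -0.5, 0.4]
gripper_width: 0.0642
```

```bash
python3 - <<'E'
from h import *
print(jpos(),jd(.045,-.07,.0285))
wrist('w11.png')
E
```

```text
{'t': 17.45, 'j': array([ 0.0438, -0.0701,  0.1498]), 'f': array([ 0.24, -0.5 ,  0.38]), 'q': array([ 0.997 , -0.0771, -0.0021,  0.0012]), 'w': 0.06418804285888101} (array([ 0.0017, -0.0004,  0.1213]), array([0.16, 0.23, 0.21]))
```

View pics/w11.png

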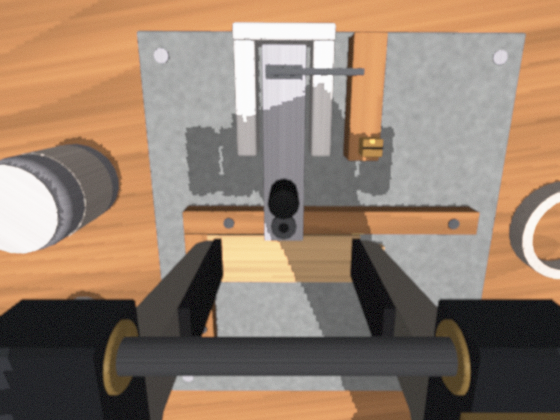

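The handle is centred between the fingers, bar is still flush. I'll descend and close.

Call:
send_rows(
  moves=[0.001,0,0.05,0,0,0,0.4,0.002,0,0.09,0,0,0,0.4,0.002,0,0.112,0,0,0,0.4,0.002,0,0.12,0,0,0,0.4,0.002,0,0.12,0,0,0,0.4],
)

```text
time_s: 18.12
position: [0.6399, 0.0078, 0.0301]
tool_rot: [0.997, -0.077, -0.002, 0.001]
contact_force: [0.3, -0.4, 0.8]
gripper_width: 0.0642
```

```bash
python3 - <<'E'
from h import *
print(jpos())
wrist('w12.png')
s,c=shot('scene','s5.png'); im=cv2.imread('pics/s5.png')[120:280,190:400]; cv2.imwrite('pics/s5z.png',cv2.resize(im,None,fx=3.6,fy=3.6,interpolation=cv2.INTER_CUBIC))
E
```

```text
{'t': 18.125, 'j': array([ 0.0455, -0.0704,  0.0301]), 'f': array([ 0.4 , -0.32,  0.83]), 'q': array([ 0.997 , -0.077 , -0.0019,  0.0012]), 'w': 0.06424238878566958}
```

View pics/s5z.png

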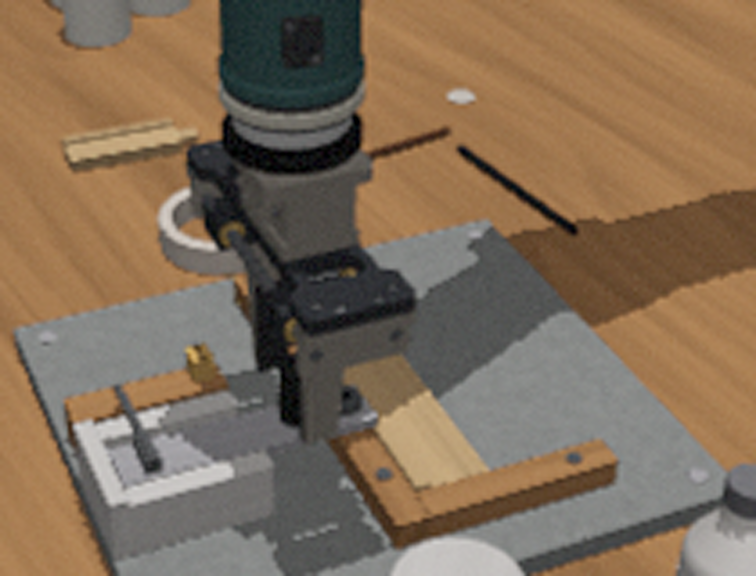

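View pics/w12.png

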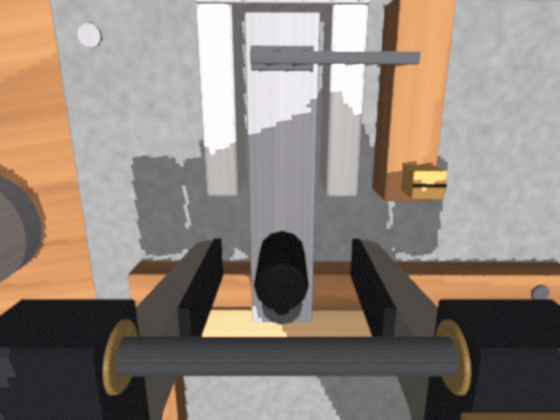

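The fingers straddle the handle. I'll close on it and measure the travel from the pointer (row ~57) to the mark line (row ~185).

Call:
send_rows(
  moves=[0,0,0,0,0,0,-0.2,0,0,0,0,0,0,-0.7,0,0,0,0,0,0,-1,0,0,0,0,0,0,-1,0,0,0,0,0,0,-1,0,0,0,0,0,0,-1,0,0,0,0,0,0,-1,0,0,0,0,0,0,-1],
  grip_force=40,
)

```text
time_s: 19.23
position: [0.6412, 0.0102, 0.0313]
tool_rot: [0.997, -0.076, -0.001, -0.0]
contact_force: [1.0, 5.7, -0.4]
gripper_width: 0.0233
```

```bash
cat > pm.py <<'E'
from h import *
import sys
print(jpos())
s,c=wrist(sys.argv[1]); im=cv2.imread('pics/'+sys.argv[1])
cv2.imwrite('pics/z_'+sys.argv[1],cv2.resize(im[30:210,360:460],None,fx=4,fy=3.3,interpolation=cv2.INTER_CUBIC))
E
python3 pm.py w13.png
```

```text
{'t': 19.225, 'j': array([ 0.0465, -0.0679,  0.0313]), 'f': array([ 0.05,  5.8 , -0.45]), 'q': array([ 9.971e-01, -7.650e-02, -5.000e-04, -1.000e-04]), 'w': 0.02328174811843752}
```

View pics/z_w13.png

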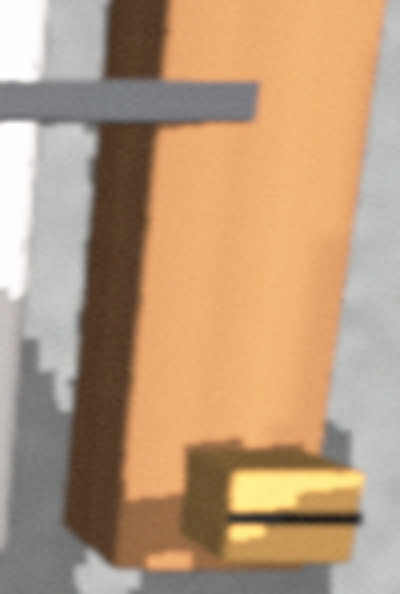

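```bash
python3 - <<'E'
from h import *
c=np.load('pics/w13.npz')
ex=np.array([np.cos(TH),np.sin(TH)]); ey=np.array([-ex[1],ex[0]])
J=lambda p:np.r_[(p[:2]-O)@ex,(p[:2]-O)@ey].round(4)
f=lambda u,v,z:J(cast(c,(u,v),z,c['Rw'],c['pw'])[0])
print(f(420,60.9,.063),f(433,187,.066)); print(jd(.045-.0555,-.068,.031))
E
```

```text
[ 0.1392 -0.1271] [ 0.0827 -0.1381]
(array([-0.057 , -0.0002,  0.0004]), array([-0.01,  0.06,  0.28]))
```

Call:
send_rows(
  moves=[-0.005,0,0,0,0,0,-1,-0.011,0,0,0,0,0,-1,-0.017,0,0,0,0,0,-1,-0.023,0,0,0,0,0,-1,-0.029,0,0,0,0,0,-1,-0.035,0,0,0,0,0,-1,-0.041,0,0,0,0,0,-1,-0.047,0,0,0,0,0,-1,-0.052,0,0,0,0,0,-1,-0.055,0,0,0,0,0,-1,-0.057,0,0,0,0,0,-1,-0.057,0,0,0,0,0,-1],
)

```text
time_s: 20.78
position: [0.5869, 0.0189, 0.0313]
tool_rot: [0.997, -0.077, 0.002, -0.001]
contact_force: [8.8, 3.0, -9.3]
gripper_width: 0.0231
```

```bash
python3 pm.py w14.png
```

```text
{'t': 20.775, 'j': array([-0.0086, -0.0678,  0.0313]), 'f': array([ 8.23,  4.39, -9.34]), 'q': array([ 9.971e-01, -7.650e-02,  1.700e-03, -6.000e-04]), 'w': 0.02313752514238951}
```

View pics/w14.png

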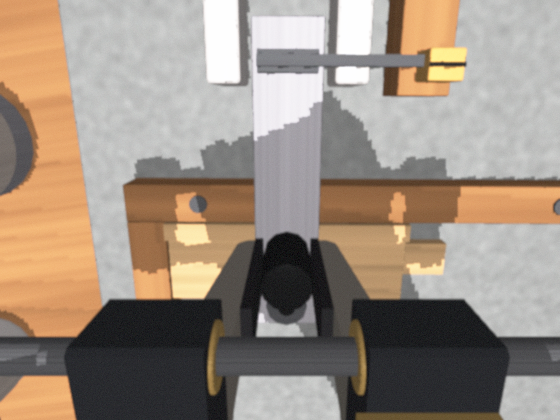

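The pointer (row ~60) is nearly on the mark line (row ~64). I'll measure it accurately and check the bar.

```bash
python3 - <<'E'
import cv2
im=cv2.imread('pics/w14.png')
cv2.imwrite('pics/w14a.png',cv2.resize(im[35:105,380:480],None,fx=7,fy=7,interpolation=cv2.INTER_CUBIC))
cv2.imwrite('pics/w14b.png',cv2.resize(im[165:300,110:270],None,fx=4.4,fy=4.4,interpolation=cv2.INTER_CUBIC))
E
```

```text
(no output)
```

View pics/w14a.png

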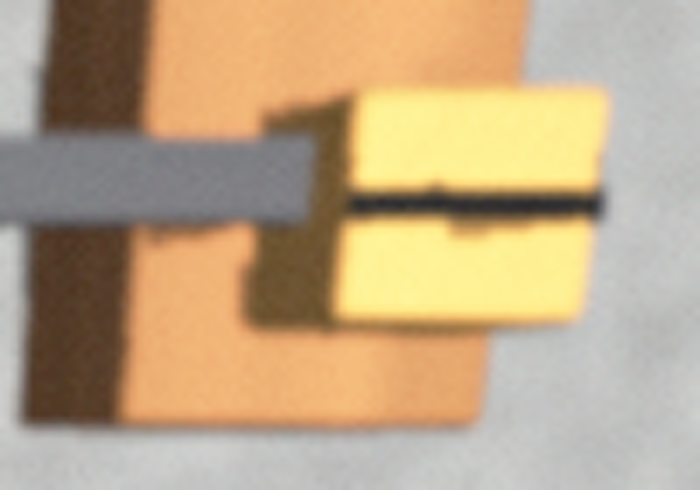

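View pics/w14b.png

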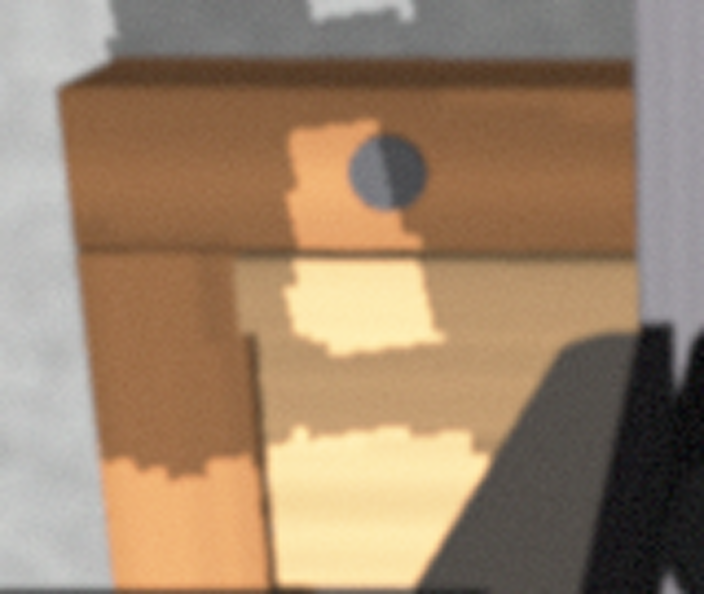

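```bash
python3 - <<'E'
from h import *
c=np.load('pics/w14.npz')
ex=np.array([np.cos(TH),np.sin(TH)]); ey=np.array([-ex[1],ex[0]])
J=lambda p:np.r_[(p[:2]-O)@ex,(p[:2]-O)@ey].round(4)
f=lambda u,v,z:J(cast(c,(u,v),z,c['Rw'],c['pw'])[0])
print(f(423,60.6,.063),f(447,64.1,.066),f(423,64.3,.063)); print(jpos())
E
```

```text
[ 0.0842 -0.1285] [ 0.0825 -0.1381] [ 0.0827 -0.1287]
{'t': 20.825, 'j': array([-0.0085, -0.0678,  0.0313]), 'f': array([ 7.84,  3.64, -7.54]), 'q': array([ 9.971e-01, -7.650e-02,  1.700e-03, -6.000e-04]), 'w': 0.023403153955149896}
```

Call:
send_rows(
  moves=[-0.003,0,0,0,0,0,-1,-0.004,0,0,0,0,0,-1,-0.004,0,0,0,0,0,-1,-0.004,0,0,0,0,0,-1,-0.004,0,0,0,0,0,-1,-0.004,0,0,0,0,0,-1,-0.004,0,0,0,0,0,-1],
)

```text
time_s: 21.7
position: [0.5851, 0.0193, 0.0314]
tool_rot: [0.997, -0.077, 0.004, -0.001]
contact_force: [8.3, 2.0, -7.8]
gripper_width: 0.0233
```

```bash
python3 pm.py w15.png; python3 - <<'E'
import cv2
from h import *
im=cv2.imread('pics/w15.png')
a=cv2.resize(im[35:105,380:480],None,fx=4,fy=4,interpolation=cv2.INTER_CUBIC)
b=cv2.resize(im[165:300,110:460],None,fx=2.2,fy=2.2,interpolation=cv2.INTER_CUBIC)
cv2.imwrite('pics/w15a.png',np.vstack([np.pad(a,((0,0),(0,b.shape[1]-a.shape[1]),(0,0))),b]))
shot('scene','s6.png');shot('top','t6.png')
E
```

```text
{'t': 21.7, 'j': array([-0.0104, -0.0677,  0.0314]), 'f': array([ 7.86,  3.29, -7.85]), 'q': array([ 0.997 , -0.0767,  0.0039, -0.001 ]), 'w': 0.023316408433072363}
```

View pics/w15a.png

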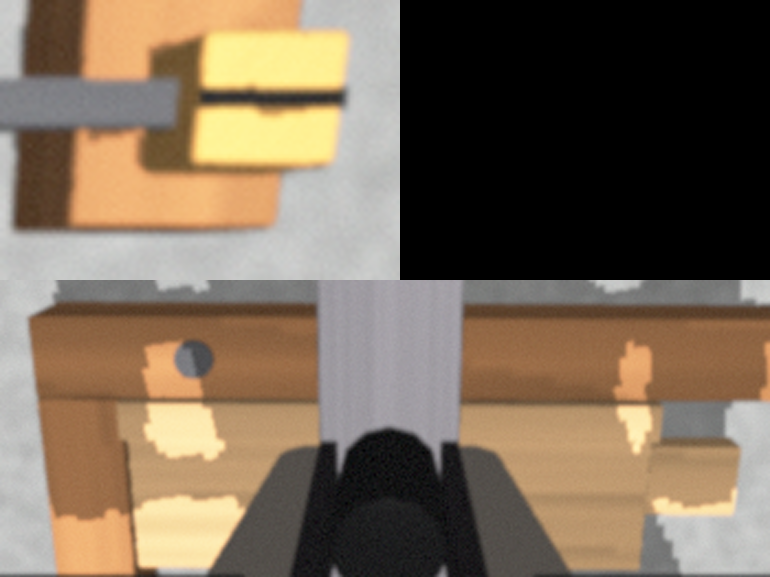

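View pics/s6.png

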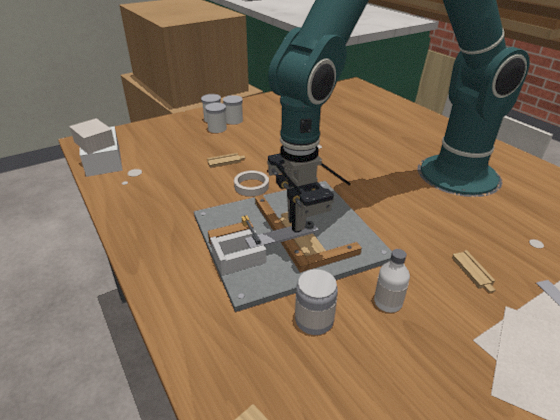

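The pointer stands level with the line (under 1 mm off), the bar is flush, the grip is holding and the bystanders are untouched. Handing in.

```bash
python3 -c "
from h import *
print(jpos()); print(r.hand_in()); print(jpos())"
```

```text
{'t': 21.85, 'j': array([-0.0104, -0.0677,  0.0313]), 'f': array([ 8.53,  3.26, -7.58]), 'q': array([ 9.971e-01, -7.660e-02,  3.900e-03, -9.000e-04]), 'w': 0.02312267096705098}
the job is handed in; nothing more can be done
None
the job is handed in; nothing more can be done
```

The bar is pushed flush into the fence corner. I pulled the guide out about 57 mm and handed the job in at 21.9 s, still holding the handle; no verdict was reported.

**Bar:** I pushed it with shut fingers, first against the back fence (about 9 N), then by its tenon end against the side fence (about 5.5 N). The last wrist view showed no visible gap at either fence.

**Guide:** It is held by the handle with 40 N grip set. The pointer stands about 0.6 mm from the mark line by the image. The wrist force along the slide was about 8 N, which fits the spring; about 8 N also acts vertically, which I did not explain.

**Bystanders:** Glue, tape and tin looked untouched in the last scene picture; I did not measure their positions again.

**What disagreed:** The real fingertips sit about 33 mm higher than the reported tool point. Because of that, my first push passed over the bar without moving it. I confirmed the offset with wrist depth and the scene view, then worked with the corrected height.

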